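# Hold a loupe at focal height over a balance weight

### The arm

A 7-joint arm with a two-finger parallel gripper is mounted at the origin on a cart in front of the work surface, level with it; the furniture and walls round the work are solid. World frame = base frame: x ahead of the robot, y to its left, z up, the work surface at z = 0. Lengths are in m, angles in rad, forces in N, time in s.
With the tool pointing down it reaches from about 0.4 to 0.875 m from the base axis. Payload 19.3 kg.
Tool frame: the origin (TCP) lies at the centre of the arm's flange, where the gripper is bolted on; the fingertips stand 173 mm ahead of it and the grasp point (between the pads) lies 155 mm ahead of it; z points along the fingers, y is the line along which they close (so a half turn about z gives the same grasp; the last joint's range is limited). The gripper opens to 85 mm and grips with 20 to 120 N. Pads are 22 mm wide; open, the fingers measure 114 mm over their backs; the gripper's body (76 mm by 85 mm) begins 54 mm behind the grasp point. The pads swing forward as they close: fully open they stand 13 mm farther back than shut.
Start: joints at [1.244, 0.521, -0.036, 1.599, 0.021, 1.021, -0.113], TCP at [0.159, -0.605, 0.405] pointing down, gripper open.
Joint ranges: [-2.91, 2.91], [-0.3, 2.13], [-1.5, 1.42], [0.17, 2.43], [-1.26, 4.41], [0.16, 1.93], [-2.52, 2.52]. Speed limits (rad/s): [1.89, 1.89, 2.39, 2.39, 3.01, 3.01, 3.01].

### API

Orientations are given as [roll, pitch, yaw] about the fixed x, y, z axes, in that order (R = Rz(yaw) Ry(pitch) Rx(roll)).
In Python, from workcell import bot, imaging, job gives the robot as it stands.
- The arm moves only by the tool carry_out, never from a script. Its argument "targets" is a list of rows, each a list of 3 entries, a list of its own where there are three numbers: the shift along the tool's x, y, z in units of 0.25 m (1.0 is 0.25 m), then the turn, a rotation vector about the tool's x, y, z in units of 180 degrees (1.0 is 180 degrees), then the opening, from 0 (shut) to 1 (fully open). In form: [[[tx, ty, tz], [wx, wy, wz], jaw], ...]. A call has 1 to 8 rows; each row shifts and turns the commanded pose from where the row before left it, along the tool's axes as they then stand; what a row does not reach is not made up. A row lasts 1/8 s, in which the tool goes at most 62.5 mm and 10.7 degrees, less where a joint would pass 70% of its speed; a pose out of reach is approached as far as the arm can. A call with a number of a shift or a turn outside -1 to 1 is refused whole. A call with a gripper value outside its range is refused whole. The fingers move at their own pace and stop on an object; "force" is the grip in N (left out, the last holds). Time passes only in rows, so rows that do not move let the fingers close. It gives the time, the measured TCP pose, the force and the opening at its end, in the units of the state.
- bot.observe(): the state, without advancing time (a new reading comes with each control period).
- imaging.grab_frame(name): name is "scene" or "top" or "wrist"; returns a dict with "pixels" (480x640x3 uint8, red, green, blue), "mtx" (3x3 intrinsics, pixels), "k1" (the pictures are not rectified: a ray, as slopes to the right and down, at radius r is drawn at 1 + k1 r^2 times it, then the intrinsics apply), "cam_to_world" (4x4, takes a point from camera to world coordinates); the wrist camera has in their place "mount" (4x4, takes a point from camera to tool coordinates, whose origin is the TCP and whose axes are the flange's). Camera axes: x right, y down, z forward; pixel columns grow to the right and rows downward; lengths in m; the calibration is good to about 2 mm. A picture is of the moment at which its call begins: read the wrist's pose just before it. There is no depth.
- job.job_done(): hands the job in, once; it reports no verdict.
The state is a dict: "clock": time; "qpos": joint angles; "qd": joint speeds; "joint_efforts": joint torques, N m; "position": TCP position; "tool_rot": TCP orientation; "force": force on the tool from outside, world axes, zero at the start; "moment": the same for the moment, N m; "grip_width": finger opening in m.
Only numpy, scipy, OpenCV 4.12 (cv2) and the standard library are available. Lean on these libraries where they do the work, as an engineer would, in place of code of your own. Each camera call takes 0.05 s, during which the arm holds its last target. There are 200 camera calls.

### The job

Inspect the larger of the two brass balance weights: stand it upright in the middle of the round pedestal of the inspection stand and let it go, then pick up the loupe by its handle and hold it level, lens centred over the weight, with the lens at the height that the pointer on the stand's post marks. Finish while still holding the loupe still there, touching neither the weight nor the stand with it. Leave the smaller weight alone and do not shift the pointer.

Things in the scene. Friction and masses are not known exactly. Their poses are not given: they have to be found in the camera images.
- brass_weight_0: the larger brass balance weight: round body 26 mm across, with a neck and a knob, 30 mm tall, 0.1 kg; can be gripped by its body, whose straight sides reach about 17 mm up. Origin at the centre of its underside, z up. It may start in either weight's place.
- brass_weight_1: the smaller brass balance weight, same shape, 19 mm across and 23 mm tall, a bystander. Origin at the centre of its underside.
- stand: the inspection stand, fixed to the desk: aluminium base plate 170 x 90 x 8 mm (x -45 to +125 mm, y -45 to +45 mm of its frame), a round dark steel pedestal 48 mm across, its flat top 20 mm above the desk, and an upright post 10 mm thick, 193 mm high, at x = +100 mm. Origin on the desk under the pedestal's centre, x towards the post, z up.
- stand_top (a point): centre of the pedestal's top, where the weight is to stand; axes as the stand's.
- pointer_tip (a point): tip of the pointer, a thin steel cone that reaches level from a black collar (20 mm across, with a thumb screw behind) on the post towards the pedestal; tip 70 mm from the pedestal's axis, horizontally. Its height, between 110 and 160 mm above the desk, marks the height for the lens centre. The collar only slides up and down the post with friction.
- loupe: the loupe, lying flat on the desk: round lens in a steel frame 64 mm across and 12 mm high, with a black flat-sided handle 16 mm wide and 18 mm high that runs from 46 to 144 mm from the lens centre along -x, a thin steel neck between; 0.1 kg. Origin on the underside below the lens centre, z up through the lens; handle towards -x.
- loupe_lens (a point): centre of the lens, 6 mm above the loupe's underside.
- loupe_grip (a point): a point in the handle to grip, 90 mm from the lens centre along -x, 9 mm above the underside; the fingers close across the handle's 16 mm width (along the loupe's y).

How it is judged:
On the way, in this order (a step that is already met when the one before it is completed fails the run):
1. the larger weight stands in the middle of the pedestal and is let go, the loupe not yet lifted (horizontal distance between brass_weight_0 and stand_top below 0.01 m and z of brass_weight_0 in the frame of stand_top between -0.004 and 0.004 m and angle between brass_weight_0's own z axis and vertical below 0.1 rad and contact force between the fingers and brass_weight_0 below 0.1 N and height (world z) of loupe below 0.03 m), for 0.2 s.
2. the loupe is lifted clear of the desk in the fingers (height (world z) of loupe above 0.04 m and contact force between the fingers and loupe above 0.5 N), for 0.2 s.
At the end, for the whole second after the job is handed in: The larger weight stands released and upright within 10 mm of the pedestal's centre; the loupe is held still in the fingers, level within 7 degrees, lens centre within 8 mm of the pointer's height and within 12 mm sideways of the weight's axis, touching neither weight nor stand (horizontal distance between brass_weight_0 and stand_top below 0.01 m and z of brass_weight_0 in the frame of stand_top between -0.004 and 0.004 m and angle between brass_weight_0's own z axis and vertical below 0.1 rad and contact force between the fingers and brass_weight_0 below 0.1 N and horizontal distance between loupe_lens and brass_weight_0 below 0.012 m and z of loupe_lens in the frame of pointer_tip between -0.008 and 0.008 m and angle between loupe's own z axis and vertical below 0.12 rad and contact force between the fingers and loupe above 0.5 N and contact force between loupe and brass_weight_0 below 0.05 N and contact force between loupe and stand below 0.05 N and linear speed of loupe below 0.02 m/s and angular speed of loupe below 0.15 rad/s); the arm keeps its last pose, push and grip.
It fails at once if the smaller weight is moved more than 15 mm (distance of brass_weight_1 from where it was at the start of the episode above 0.015 m).
It fails at once if the pointer is shifted more than 5 mm (distance of pointer_tip from where it was at the start of the episode above 0.005 m).
It also fails if it takes over 56 s, if anything falls off the work surface, if the arm or the gripper's body presses on something with over 40 N, if the wrist force passes 120 N, or if a joint passes its speed limit or range.

## Working session

There is one attempt and no reset: what is moved stays moved. The work goes in short steps, Python scripts to look and compute and a tool call to move; the robot and the scene stay as the last step left them, time stands still between calls to the robot, and variables do not carry over. Pictures are saved under pics/ and viewed, on a budget of 10 in all, crops included, one or two more only if the job needs it, and the job is handed in when it is done.

Besides the shell and the picture viewer there is one more tool, called after "Request:" as name([rows], argument=value, ...), one row to a line, values as JSON. carry_out: Moves the arm, as the interface text tells. Its arguments: {"type":"object","properties":{"targets":{"type":"array"},"force":{"type":"number"}},"required":["targets"]}

```bash
ls; mkdir -p pics
cat > h.py <<'E'
import numpy as np, cv2
from workcell import bot, imaging, job
from scipy.spatial.transform import Rotation as R
def grab(name):
    s=bot.observe(); f=imaging.grab_frame(name)
    if name=="wrist":
        T=np.eye(4); T[:3,:3]=R.from_euler('xyz',s['tool_rot']).as_matrix(); T[:3,3]=s['position']
        f['cam_to_world']=T@np.array(f['mount'])
    return f
def save(f,fn): cv2.imwrite(fn,f['pixels'][:,:,::-1])
def ray(f,u,v):
    K=np.array(f['mtx']); k=f['k1']
    d=cv2.undistortPoints(np.array([[[u,v]]],float),K,np.array([k,0,0,0,0.]))[0,0]
    T=np.array(f['cam_to_world']); return T[:3,3],T[:3,:3]@np.array([d[0],d[1],1])
def onz(f,u,v,z):
    o,d=ray(f,u,v); return o+d*(z-o[2])/d[2]
def tri(rs):
    A=0;b=0
    for o,d in rs:
        d=d/np.linalg.norm(d);P=np.eye(3)-np.outer(d,d);A=A+P;b=b+P@o
    p=np.linalg.solve(A,b); return p,[np.linalg.norm((np.eye(3)-np.outer(d,d)/(d@d))@(p-o)) for o,d in rs]
def pix(f,p):
    T=np.linalg.inv(np.array(f['cam_to_world'])); c=T[:3,:3]@np.array(p)+T[:3,3]; x=c[:2]/c[2]
    x=x*(1+f['k1']*(x@x)); K=np.array(f['mtx']); return K[0,0]*x[0]+K[0,2],K[1,1]*x[1]+K[1,2]
E
python3 - <<'E'
from h import *
np.set_printoptions(precision=4,suppress=True)
print(bot.observe())
for n in("scene","top","wrist"):
    f=grab(n); save(f,f"pics/{n}0.png"); print(n,f['mtx'],f['k1'],np.array(f['cam_to_world']))
    if n=="wrist": print(np.array(f['mount']))
E
```

```text
pics
{'clock': 0.0, 'qpos': array([ 1.2438,  0.522 , -0.0363,  1.6   ,  0.0212,  1.0211, -0.1128]), 'qd': array([ 0.0006, -0.001 ,  0.    ,  0.0007, -0.0003, -0.0004, -0.0012]), 'joint_efforts': array([ -0.0036, -92.7115,   1.9779, -36.9936,   0.0178,   0.0081,
         0.0001]), 'position': array([ 0.1587, -0.6044,  0.4041]), 'tool_rot': array([-3.1405,  0.0001,  0.2568]), 'force': array([-0.2868,  0.5249,  0.5693]), 'moment': array([ 0.0407, -0.0179,  0.0303]), 'grip_width': 0.08547486457162609}
scene [[549.8946   0.     321.9033]
 [  0.     549.8946 250.24  ]
 [  0.       0.       1.    ]] -0.1625498500947895 [[-0.886  -0.3137  0.3416  0.1497]
 [-0.4637  0.6016 -0.6504  0.8105]
 [-0.0015 -0.7346 -0.6785  0.7783]
 [ 0.      0.      0.      1.    ]]
top [[446.3472   0.     316.9589]
 [  0.     446.3472 241.3995]
 [  0.       0.       1.    ]] 0.024890517055732687 [[-0.0108 -0.9984  0.0549  0.4491]
 [-0.9999  0.0112  0.0077  0.1187]
 [-0.0083 -0.0548 -0.9985  1.0555]
 [ 0.      0.      0.      1.    ]]
wrist [[344.2785   0.     324.6288]
 [  0.     344.2785 241.2683]
 [  0.       0.       1.    ]] 0.018647610863187208 [[ 0.2543 -0.9322 -0.2576  0.2247]
 [-0.9671 -0.2452 -0.0673 -0.5872]
 [-0.0004  0.2663 -0.9639  0.3734]
 [ 0.      0.      0.      1.    ]]
[[ 0.0003 -0.9639 -0.2662  0.0682]
 [ 1.      0.0002  0.0007  0.0001]
 [-0.0006 -0.2662  0.9639  0.0308]
 [ 0.      0.      0.      1.    ]]
```

View pics/scene0.png

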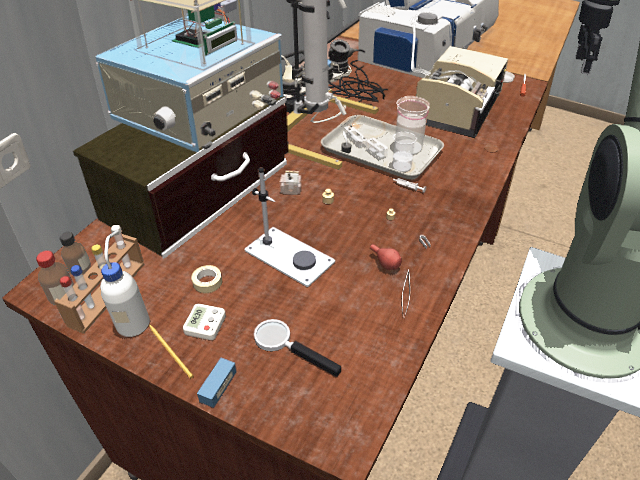

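View pics/top0.png

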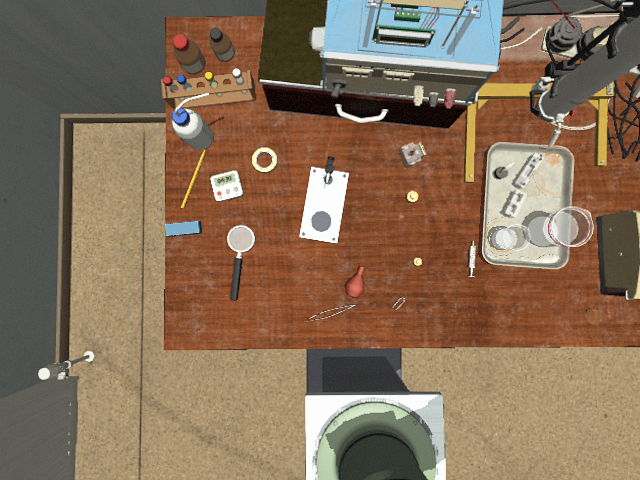

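The scene view shows the weights at about (328,196) and (391,214), the pedestal at (304,260), the pointer near (258,195), and the loupe lens at (272,335). The top view shows the weights at (412,197) and (418,262), the pedestal at (321,221), the loupe lens at (240,238) and its handle down to (235,298). Next I'll measure these with masks.

Run:
```python
from h import *
np.set_printoptions(precision=4,suppress=True)
def blobs(im,mask,box,amin):
    m=np.zeros(mask.shape,np.uint8); x0,y0,x1,y1=box; m[y0:y1,x0:x1]=mask[y0:y1,x0:x1]
    n,l,s,c=cv2.connectedComponentsWithStats(m.astype(np.uint8))
    return [(s[i],c[i],(l==i)) for i in range(1,n) if s[i][4]>=amin]
F={n:grab(n) for n in("scene","top")}
H={n:cv2.cvtColor(F[n]['pixels'],cv2.COLOR_RGB2HSV) for n in F}
for n,boxes in (("scene",[(318,186,340,208),(382,205,400,224)]),("top",[(402,187,424,207),(408,253,428,271)])):
    h=H[n].astype(int)
    m=((h[...,0]>18)&(h[...,0]<40)&(h[...,2]>90)&(h[...,1]>40))
    for b in boxes:
        for s,c,l in blobs(None,m,b,12): print(n,'brass',s,c,onz(F[n],*c,0.012))
# pedestal: dark gray
for n,b,z in (("scene",(285,245,325,275),.02),("top",(308,205,335,235),.02)):
    h=H[n]; m=(h[...,2]<110)&(h[...,1]<90)
    for s,c,l in blobs(None,m,b,80): 
        x0,y0,w,hh=s[:4]; print(n,'ped',s,c,onz(F[n],*c,z))
# plate: bright low-sat in top
h=H['top']; m=(h[...,2]>150)&(h[...,1]<40)
for s,c,l in blobs(None,m,(295,160,355,250),400):
    r=cv2.minAreaRect(np.argwhere(l)[:,::-1].astype(np.float32)); print('plate',s,r,[onz(F['top'],*p,.008) for p in cv2.boxPoints(r)])
# loupe handle & lens
for n,b in (("top",(225,252,250,305)),("scene",(285,335,345,380))):
    h=H[n]; m=(h[...,2]<60)
    for s,c,l in blobs(None,m,b,80):
        r=cv2.minAreaRect(np.argwhere(l)[:,::-1].astype(np.float32)); print(n,'handle',s,c,r,onz(F[n],*c,.018))
for n,b in (("top",(222,222,258,255)),("scene",(250,315,293,353))):
    h=H[n]; m=(h[...,1]<70)&(h[...,2]>80)
    for s,c,l in blobs(None,m,b,200): 
        print(n,'lens',s,c,onz(F[n],s[0]+s[2]/2-.5,s[1]+s[3]/2-.5,.012))
a=F['scene']['pixels'][160:260,225:325]; b=F['top']['pixels'][150:250,290:390]
c=F['scene']['pixels'][180:230,315:415]; 
o=np.hstack([cv2.resize(x,(400,400),interpolation=cv2.INTER_CUBIC) for x in(a,b)]); o2=cv2.resize(c,(400,200),interpolation=cv2.INTER_CUBIC)
o2=np.hstack([o2,cv2.resize(F['top']['pixels'][185:235,370:470],(400,200),interpolation=cv2.INTER_CUBIC)])
cv2.imwrite('pics/crop1.png',np.vstack([o,o2])[:,:,::-1])
```

```text
scene brass [323 189   9  12  35] [326.1714 193.9143] [ 0.6158 -0.0989  0.012 ]
scene brass [387 210   8  10  32] [390.3125 214.5938] [ 0.4551 -0.0973  0.012 ]
top brass [407 191  11  11  97] [411.9691 196.2165] [ 0.6102 -0.0974  0.012 ]
top brass [413 258   9   8  56] [417.0893 261.4107] [ 0.4572 -0.1059  0.012 ]
plate [ 299  167   50   76 2384] ((323.5810852050781, 204.51351928710938), (38.798152923583984, 71.84235382080078), 9.462322235107422) [array([0.5181, 0.17  , 0.008 ]), array([0.6861, 0.1405, 0.008 ]), array([0.6697, 0.05  , 0.008 ]), array([0.5021, 0.0802, 0.008 ])]
scene handle [291 342  50  35 523] [315.2008 358.912 ] ((315.6930236816406, 358.6593933105469), (55.44941329956055, 12.06430721282959), 29.538782119750977) [0.4171 0.3264 0.018 ]
top lens [227 225  28  30 615] [240.5236 238.5561] [0.5129 0.3059 0.012 ]
scene lens [254 319  39  32 966] [272.1439 334.9576] [0.5103 0.3107 0.012 ]
```

View pics/crop1.png

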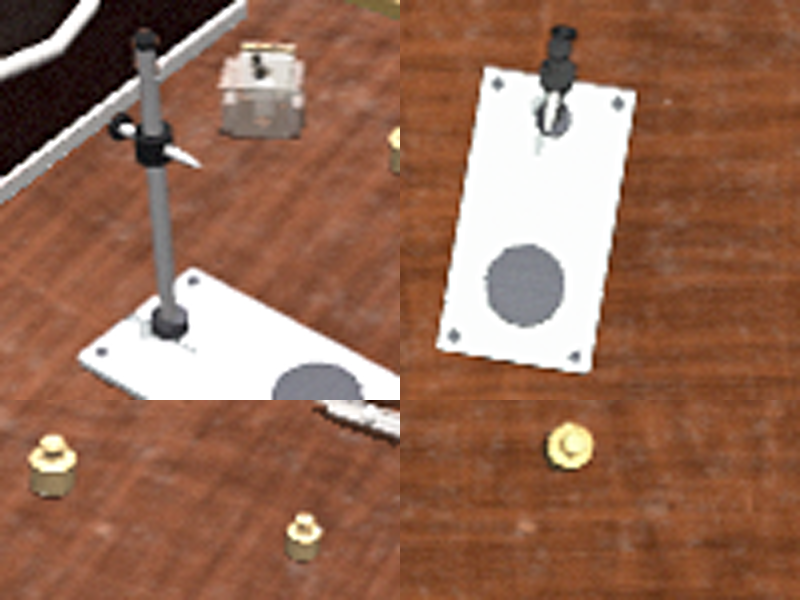

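Larger weight: crop left object, at scene (328,196) and top (412,197). The smaller one is at (391,214). The pointer tip sits at scene crop (202,166), i.e. full image (275,201), and the pedestal centre is at top (321,221).

```bash
cat >> h.py <<'E'
def plan(p,yaw_deg):
    "shift in tool axes (units), turn to yaw with tool down (units)"
    s=bot.observe(); A=R.from_euler('xyz',s['tool_rot']); B=R.from_euler('xyz',[np.pi,0,np.deg2rad(yaw_deg)])
    print('shift',(A.inv().apply(np.array(p)-s['position'])/.25).round(4),'turn',((A.inv()*B).as_rotvec()/np.pi).round(4))
E
python3 - <<'E'
from h import *
f=grab("scene"); t=grab("top")
print('ped top',onz(t,321.1,220.9,.02),'scene',onz(f,303.8,259.8,.02))
c,s=np.cos(np.deg2rad(-10.1)),np.sin(np.deg2rad(-10.1))
for ped in ((.5546,.1172),):
    xy=np.array(ped)+.07*np.array([c,s])
    o,d=ray(f,275.1,201.2)
    k=((xy-o[:2])@d[:2])/(d[:2]@d[:2]); q=o+k*d; print('tip',xy,q)
    print('predicted tip px top',pix(t,[*xy,q[2]]))
    for h in(0,.193): print('post',h,pix(f,[ped[0]+.1*c,ped[1]+.1*s,h]))
plan([.612,-.098,.29],170)
E
```

```text
ped top [0.5537218  0.11650993 0.02      ] scene [0.55045544 0.12522214 0.02      ]
tip [0.62351522 0.10492433] [0.62272316 0.10439374 0.12736052]
predicted tip px top (np.float64(326.3015791372675), np.float64(182.51868123194672))
post 0 (np.float64(267.5191126238953), np.float64(243.7277603162681))
post 0.193 (np.float64(260.7128244814946), np.float64(167.77341437449525))
shift [ 2.2682 -1.499   0.4586] turn [-0.000e+00 -1.000e-04 -8.627e-01]
```

Request:
carry_out([
  [[0.19,-0.125,0],[0,0,0],1],
  [[0.19,-0.125,0],[0,0,0],1],
  [[0.19,-0.125,0],[0,0,0],1],
  [[0.19,-0.125,0],[0,0,0],1],
  [[0.19,-0.125,0],[0,0,0],1],
  [[0.19,-0.125,0],[0,0,0],1],
  [[0.19,-0.125,0],[0,0,0],1],
  [[0.19,-0.125,0],[0,0,0],1],
])

```text
clock: 1.35
position: [0.4638, -0.2647, 0.4049]
tool_rot: [3.141, -0.0, 0.257]
force: [0.8, -1.2, -0.5]
grip_width: 0.0853
```

Request:
carry_out([
  [[0.19,-0.125,0],[0,0,0],1],
  [[0.19,-0.125,0],[0,0,0],1],
  [[0.19,-0.125,0],[0,0,0],1],
  [[0.19,-0.125,0],[0,0,0],1],
  [[0,0,0.1],[0,0,-0.054],1],
  [[0,0,0.1],[0,0,-0.054],1],
  [[0,0,0.1],[0,0,-0.054],1],
  [[0,0,0.1],[0,0,-0.054],1],
])

```text
clock: 2.35
position: [0.6148, -0.0971, 0.3039]
tool_rot: [3.142, -0.0, 0.941]
force: [0.1, -0.8, -0.1]
grip_width: 0.0851
```

Request:
carry_out([
  [[0,0,0],[0,0,-0.054],1],
  [[0,0,0],[0,0,-0.054],1],
  [[0,0,0],[0,0,-0.054],1],
  [[0,0,0],[0,0,-0.054],1],
  [[0,0,0],[0,0,-0.054],1],
  [[0,0,0],[0,0,-0.054],1],
  [[0,0,0],[0,0,-0.054],1],
  [[0,0,0],[0,0,-0.054],1],
])

```text
clock: 3.35
position: [0.6148, -0.0972, 0.3046]
tool_rot: [-3.141, 0.0, 2.298]
force: [1.1, -0.2, 0.5]
grip_width: 0.0852
```

Run:
```python
from h import *
s=bot.observe(); print(s['clock'],s['position'],s['tool_rot'],s['qpos'])
f=grab("wrist"); save(f,"pics/w1.png"); plan([.612,-.098,.29],170); print(pix(f,[.612,-.098,.015]))
```

```text
3.35 [ 0.61478542 -0.09717878  0.30464857] [-3.14147557e+00  1.06475215e-05  2.29791184e+00] [ 0.50466666  0.71735909 -0.67884067  1.66753813  0.53248183  0.94965987
  0.35516598]
shift [ 0.0056 -0.01    0.0582] turn [-1.000e-04 -0.000e+00 -2.103e-01]
(np.float64(320.4299383299815), np.float64(233.75329781098364))
```

View pics/w1.png

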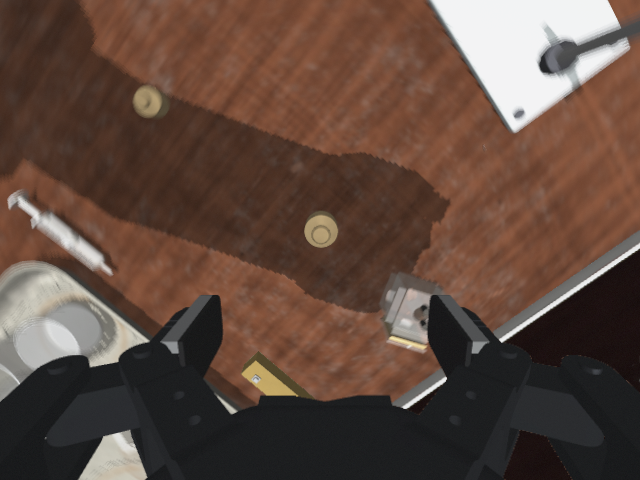

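Wrist view: the larger weight is at (321,230), and it's about 33 px across against about 28 px for the smaller one at (150,101). A terminal block at (410,310) is clear of the fingers at this yaw.

Run:
```python
from h import *
f=grab("wrist"); h=cv2.cvtColor(f['pixels'],cv2.COLOR_RGB2HSV)
m=((h[...,0]>15)&(h[...,0]<40)&(h[...,2]>110)).astype(np.uint8)
for x0,y0,x1,y1 in((295,205,347,257),(125,75,175,127)):
    k=np.zeros_like(m);k[y0:y1,x0:x1]=m[y0:y1,x0:x1]
    c=max(cv2.findContours(k,0,2)[0],key=cv2.contourArea); (u,v),r=cv2.minEnclosingCircle(c)
    print(u,v,r,onz(f,u,v,.013))
p=onz(f,320.5,231,.013); 
k=max(cv2.findContours(m[205:257,295:347].copy(),0,2)[0],key=cv2.contourArea); (u,v),r=cv2.minEnclosingCircle(k)
p=onz(f,u+295,v+205,.013); plan([p[0],p[1],.163],131.7)
```

```text
320.8689880371094 230.71925354003906 16.555940628051758 [ 0.61089201 -0.09655126  0.013     ]
150.0 96.5 14.840922355651855 [ 0.45785381 -0.10502565  0.013     ]
shift [ 0.0125 -0.0095  0.566 ] turn [ 0.     -0.0001 -0.0013]
```

Request:
carry_out([
  [[0.0125,-0.0095,0.1],[0,0,0],1],
  [[0,0,0.1],[0,0,0],1],
  [[0,0,0.1],[0,0,0],1],
  [[0,0,0.1],[0,0,0],1],
  [[0,0,0.07],[0,0,0],1],
  [[0,0,0.048],[0,0,0],1],
  [[0,0,0],[0,0,0],1],
  [[0,0,0],[0,0,0],0.6],
], force=40)

```text
clock: 4.45
position: [0.6112, -0.0963, 0.1759]
tool_rot: [3.141, 0.001, 2.292]
force: [-0.5, 0.2, 0.4]
grip_width: 0.0694
```

Request:
carry_out([
  [[0,0,0],[0,0,0],0.2],
  [[0,0,0],[0,0,0],0],
  [[0,0,0],[0,0,0],0],
  [[0,0,0],[0,0,0],0],
  [[0,0,0],[0,0,0],0],
  [[0,0,0],[0,0,0],0],
], force=40)

```text
clock: 5.2
position: [0.6111, -0.0963, 0.1757]
tool_rot: [3.141, 0.0, 2.292]
force: [-1.9, 0.4, 5.5]
grip_width: 0.0239
```

Request:
carry_out([
  [[0,0,-0.04],[0,0,0],0],
  [[0,0,-0.06],[0,0,0],0],
  [[0,0,-0.1],[0,0,0],0],
  [[0,0,-0.1],[0,0,0],0],
  [[0,0,-0.1],[0,0,0],0],
  [[0,0,-0.1],[0,0,0],0],
  [[0,0,0],[0,0,0],0],
])

```text
clock: 6.08
position: [0.6113, -0.0962, 0.3027]
tool_rot: [3.139, 0.003, 2.292]
force: [0.3, -0.6, -1.4]
grip_width: 0.024
```

Run:
```python
from h import *
s=bot.observe(); print(s['clock'],s['position'],s['force'],s['grip_width'],s['qpos'])
f=grab("wrist"); save(f,"pics/w2.png"); plan([.5546,.1172,.305],170)
```

```text
6.075 [ 0.61133324 -0.09624117  0.30274264] [ 0.28345732 -0.63943151 -1.40387323] 0.023986070744414927 [ 0.50531763  0.71398269 -0.67792566  1.6802564   0.53561672  0.93734911
  0.34385763]
shift [ 0.7903  0.395  -0.0157] turn [ 1.000e-04  5.000e-04 -2.148e-01]
```

View pics/w2.png

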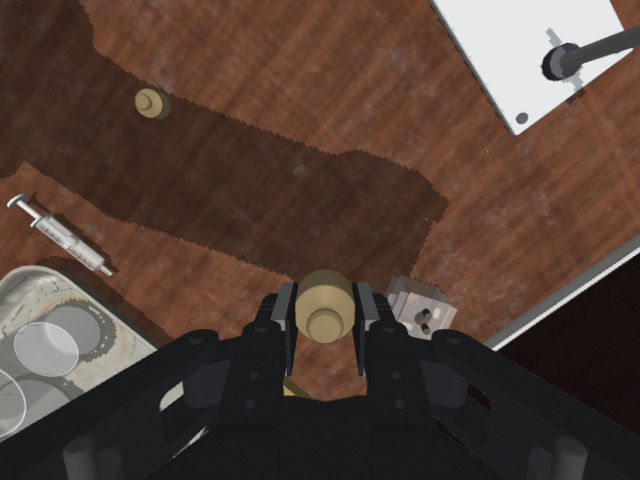

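The weight is held upright between the pads, with its body at (325,303). I'll go above the stand.

Request:
carry_out([
  [[0,0,-0.1],[0,0,-0.0537],0],
  [[0,0,-0.1],[0,0,-0.0537],0],
  [[0,0,-0.1],[0,0,-0.0537],0],
  [[0,0,-0.1],[0,0,-0.0537],0],
  [[0.075,0.16,0],[0,0,0],0],
  [[0.075,0.16,0],[0,0,0],0],
  [[0.075,0.16,0],[0,0,0],0],
  [[0.075,0.16,0],[0,0,0],0],
])

```text
clock: 7.12
position: [0.5641, 0.0754, 0.3995]
tool_rot: [-3.141, -0.001, 2.967]
force: [1.0, 0.7, -0.8]
grip_width: 0.0241
```

Request:
carry_out([
  [[0.072,0.16,0],[0,0,0],0],
  [[0,0,0],[0,0,0],0],
  [[0,0,0],[0,0,0],0],
])

```text
clock: 7.5
position: [0.5541, 0.1164, 0.3996]
tool_rot: [-3.141, -0.001, 2.967]
force: [0.8, -0.8, -1.0]
grip_width: 0.0237
```

Run:
```python
from h import *
s=bot.observe(); print(s['clock'],s['position'],s['tool_rot'],s['grip_width'],s['qpos'])
f=grab("wrist"); save(f,"pics/w3.png"); print('pred ped',pix(f,[.5542,.117,.02]),'tip',pix(f,[.6231,.1047,.1274]))
```

```text
7.5 [0.55409066 0.11637625 0.39962797] [-3.14089903e+00 -7.18690040e-04  2.96734147e+00] 0.023733365719441044 [ 0.33136822  0.58313744 -0.93494749  1.73080526  0.52080418  1.09847934
  0.62538588]
pred ped (np.float64(325.4192431402961), np.float64(213.38816904295217)) tip (np.float64(325.27707820581793), np.float64(327.6024780759018))
```

View pics/w3.png

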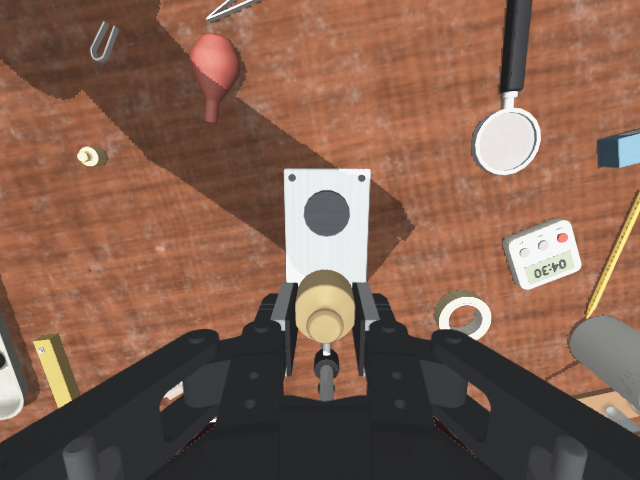

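Wrist view: pedestal disc at about (327,213), loupe lens at (506,141), handle running up to (518,0). The pointer tip is hidden behind the weight, so I'll measure the rest.

Run:
```python
from h import *
np.set_printoptions(precision=4,suppress=True)
f=grab("wrist"); h=cv2.cvtColor(f['pixels'],cv2.COLOR_RGB2HSV)
def big(m,b):
    k=np.zeros(m.shape,np.uint8);k[b[1]:b[3],b[0]:b[2]]=m[b[1]:b[3],b[0]:b[2]]
    return max(cv2.findContours(k,0,2)[0],key=cv2.contourArea)
c=big((h[...,2]<115),(298,185,356,242)); e=cv2.fitEllipse(c); p=onz(f,*e[0],.02); print('ped',e,p)
c=big((h[...,2]>150)&(h[...,1]<80),(275,160,380,300)); r=cv2.boundingRect(c); print('plate',r)
a=onz(f,284.5,200,.008);b=onz(f,284.5+0,260,.008)
c=big((h[...,1]<75)&(h[...,2]>110),(465,95,550,185)); (u,v),rr=cv2.minEnclosingCircle(big((h[...,1]<90)&(h[...,2]>100),(465,106,550,185))); L=onz(f,u,v,.008); print('lens',u,v,rr,L)
c=big((h[...,2]<60),(490,0,540,95)); l=cv2.fitLine(c,2,0,.01,.01).ravel(); 
q=[onz(f,l[2]+l[0]*t,l[3]+l[1]*t,.018) for t in(-30,30)]; print('handle',l,q, np.degrees(np.arctan2(*(q[0]-q[1])[[1,0]])))
plan([p[0],p[1],.196],170)
```

```text
ped ((326.9674377441406, 212.20492553710938), (43.74566650390625, 44.55317306518555), 178.08168029785156) [0.5535 0.1183 0.02  ]
plate (284, 168, 88, 120)
lens 506.5 140.5 37.316314697265625 [0.5155 0.3072 0.008 ]
handle [  0.0396  -0.9992 509.9474  50.5263] [array([0.4613, 0.3058, 0.018 ]), array([0.4126, 0.309 , 0.018 ])] -3.7554801147254198
shift [0.0046 0.0099 0.815 ] turn [-0.0002 -0.0002 -0.0004]
```

Request:
carry_out([
  [[0.004,0.007,0.1],[0,0,0],0],
  [[0,0,0.1],[0,0,0],0],
  [[0,0,0.1],[0,0,0],0],
  [[0,0,0.1],[0,0,0],0],
  [[0,0,0.1],[0,0,0],0],
  [[0,0,0.1],[0,0,0],0],
  [[0,0,0.1],[0,0,0],0],
  [[0,0,0.06],[0,0,0],0],
])

```text
clock: 8.6
position: [0.5534, 0.1178, 0.2089]
tool_rot: [-3.141, -0.001, 2.966]
force: [-0.2, 0.3, -1.0]
grip_width: 0.0241
```

Request:
carry_out([
  [[0,0,0.03],[0,0,0],0],
  [[0,0,0.014],[0,0,0],0],
  [[0,0,0],[0,0,0],0],
  [[0,0,0],[0,0,0],0],
])

```text
clock: 9.1
position: [0.5535, 0.1187, 0.1997]
tool_rot: [3.141, 0.001, 2.967]
force: [0.4, -0.0, -0.7]
grip_width: 0.0239
```

Request:
carry_out([
  [[0,0,0.004],[0,0,0],0],
  [[0,0,0.004],[0,0,0],0],
  [[0,0,0.003],[0,0,0],0],
  [[0,0,0],[0,0,0],0],
])

```text
clock: 9.6
position: [0.5534, 0.1187, 0.1964]
tool_rot: [-3.142, -0.0, 2.967]
force: [-0.3, 0.5, -1.5]
grip_width: 0.0238
```

Request:
carry_out([
  [[0,0,0.003],[0,0,0],0],
  [[0,0,0],[0,0,0],0],
])

```text
clock: 9.85
position: [0.5534, 0.1187, 0.1957]
tool_rot: [3.142, 0.0, 2.967]
force: [0.1, -0.5, -0.4]
grip_width: 0.0239
```

Request:
carry_out([
  [[0,0,0.003],[0,0,0],0],
  [[0,0,0.002],[0,0,0],0],
  [[0,0,0],[0,0,0],0],
])

```text
clock: 10.22
position: [0.5533, 0.1189, 0.1955]
tool_rot: [-3.141, 0.001, 2.967]
force: [-8.5, -3.1, 25.1]
grip_width: 0.0241
```

Contact at 25 N. I'll ease off half a millimetre and release.

Request:
carry_out([
  [[0,0,-0.003],[0,0,0],0],
  [[0,0,0],[0,0,0],0],
  [[0,0,0],[0,0,0],0.4],
  [[0,0,0],[0,0,0],0.7],
  [[0,0,0],[0,0,0],1],
  [[0,0,0],[0,0,0],1],
  [[0,0,0],[0,0,0],1],
  [[0,0,0],[0,0,0],1],
], force=20)

```text
clock: 11.22
position: [0.5533, 0.1187, 0.1952]
tool_rot: [-3.142, -0.0, 2.967]
force: [0.4, -0.1, -0.0]
grip_width: 0.0852
```

Request:
carry_out([
  [[0,0,-0.1],[0,0,0],1],
  [[0,0,-0.15],[0,0,0],1],
  [[0,0,-0.15],[0,0,0],1],
  [[0,0,-0.15],[0,0,0],1],
  [[0,0,-0.15],[0,0,0],1],
  [[0,0,-0.1],[0,0,0],1],
  [[0.1,0,0],[0,0,0],1],
  [[0.1,0,0],[0,0,0],1],
])

```text
clock: 12.22
position: [0.5034, 0.1275, 0.3954]
tool_rot: [3.141, 0.0, 2.967]
force: [0.5, 0.8, 0.1]
grip_width: 0.0854
```

Run:
```python
from h import *
s=bot.observe(); print(s['clock'],s['position'],s['tool_rot'],s['grip_width'],s['qpos'])
f=grab("wrist"); save(f,"pics/w4.png"); print('pred ped',pix(f,[.5536,.1177,.02]),'tip',pix(f,[.6231,.1047,.1274]))
```

```text
12.225 [0.50338161 0.12749121 0.39537306] [3.14146363e+00 3.50952121e-04 2.96711185e+00] 0.08543313597656337 [ 0.34374456  0.51769478 -0.96609397  1.85304472  0.494129    1.03271378
  0.57190042]
pred ped (np.float64(323.60916758450946), np.float64(261.508112433255)) tip (np.float64(322.32062260123683), np.float64(387.6786142484607))
```

View pics/w4.png

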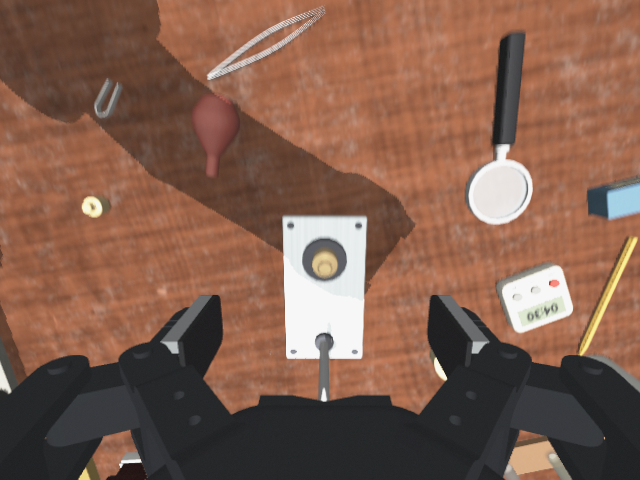

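The weight stands on the pedestal at about (324,263). The loupe is fully visible, with the lens at (500,191) and the handle running from (505,145) to (513,33). The pale pointer cone is at about (323,392).

Run:
```python
from h import *
np.set_printoptions(precision=4,suppress=True)
f=grab("wrist"); h=cv2.cvtColor(f['pixels'],cv2.COLOR_RGB2HSV)
def big(h,m,b):
    k=np.zeros(m.shape,np.uint8);k[b[1]:b[3],b[0]:b[2]]=m[b[1]:b[3],b[0]:b[2]]
    return max(cv2.findContours(k,0,2)[0],key=cv2.contourArea)
c=big(h,(h[...,1]<90)&(h[...,2]>100),(462,158,540,230)); (u,v),r=cv2.minEnclosingCircle(c); L=onz(f,u,v,.008); print('lens',u,v,r,L)
c=big(h,(h[...,2]<70),(485,25,530,146)); rc=cv2.minAreaRect(c); print(rc)
P=onz(f,*rc[0],.012); d=L-P; print('handle ctr',P,np.hypot(*d[:2]),'yaw',np.degrees(np.arctan2(d[1],d[0])))
g=grab("scene"); hs=cv2.cvtColor(g['pixels'],cv2.COLOR_RGB2HSV)
t=grab("top"); ht=cv2.cvtColor(t['pixels'],cv2.COLOR_RGB2HSV)
c=big(ht,(ht[...,1]<90)&(ht[...,2]>90),(222,222,258,255)); (u,v),r=cv2.minEnclosingCircle(c); print('top lens',u,v,r,onz(t,u,v,.008))
print('scene pred ped',pix(g,[.5536,.1177,.02]),'lens',pix(g,[*L[:2],.008]))
o=np.hstack([cv2.resize(x,(400,400),interpolation=cv2.INTER_CUBIC) for x in(g['pixels'][165:225,240:300],g['pixels'][225:285,270:330])])
o2=np.hstack([cv2.resize(x,(400,200),interpolation=cv2.INTER_CUBIC) for x in(f['pixels'][370:410,284:364],f['pixels'][245:285,284:364])])
cv2.imwrite('pics/crop2.png',np.vstack([o,o2])[:,:,::-1])
```

```text
lens 496.8793029785156 192.77586364746094 35.71153259277344 [0.5115 0.3061 0.008 ]
((501.1318359375, 92.51075744628906), (10.434676170349121, 106.11640167236328), 4.666858196258545)
handle ctr [0.4164 0.3114 0.012 ] 0.09531544886042434 yaw -3.2330025613754065
top lens 245.15383911132812 236.84616088867188 18.993255615234375 [0.5193 0.2956 0.008 ]
scene pred ped (np.float64(304.24733273814934), np.float64(257.00133517153733)) lens (np.float64(273.90564773374814), np.float64(333.85726296132833))
```

View pics/crop2.png

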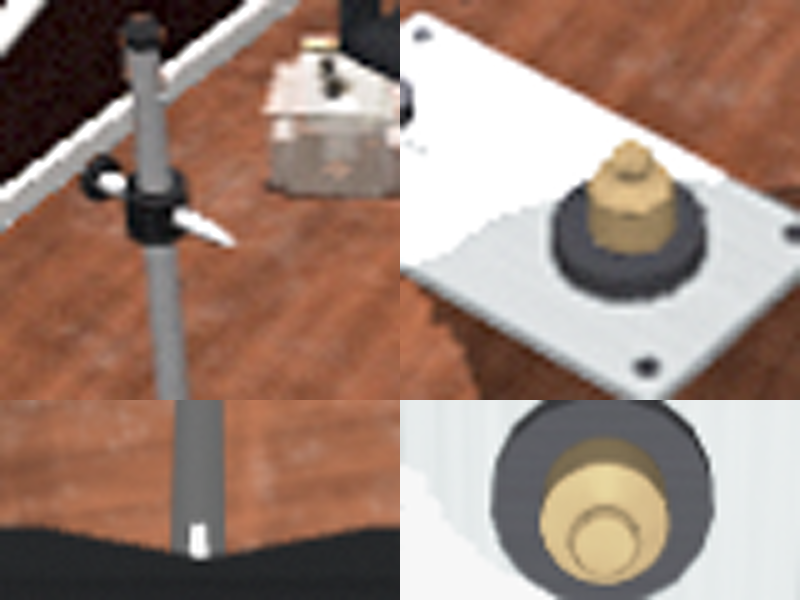

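Run:
```python
from h import *
np.set_printoptions(precision=4,suppress=True)
f=grab("wrist"); im=f['pixels']; h=cv2.cvtColor(im,cv2.COLOR_RGB2HSV)
def big(m,b):
    k=np.zeros(m.shape,np.uint8);k[b[1]:b[3],b[0]:b[2]]=m[b[1]:b[3],b[0]:b[2]]
    return max(cv2.findContours(k,0,2)[0],key=cv2.contourArea)
print(im[90,494:526].tolist()); print(im[191,460:472].tolist())
for th in(60,110):
  c=big((h[...,1]<th)&(h[...,2]>90),(460,155,542,230)); print(cv2.boundingRect(c),cv2.fitEllipse(c),onz(f,*cv2.fitEllipse(c)[0],.008))
g=grab("scene"); r1=ray(f,323.2,394); r2=ray(g,275,201.2); print('tip tri',tri([r1,r2]))
for z in(.12,.1275,.135): print(z,pix(f,[.6225,.1054,z]),pix(g,[.6225,.1054,z]))
print('weight body top',onz(f,324.4,269,.037),'knob top',onz(f,284+40.6,245+29,.05))
```

```text
[[145, 94, 69], [107, 71, 52], [85, 58, 45], [40, 35, 33], [26, 28, 28], [30, 30, 30], [29, 30, 31], [31, 31, 32], [31, 32, 32], [39, 39, 40], [49, 48, 51], [59, 61, 62], [72, 72, 74], [81, 81, 82], [84, 85, 87], [82, 82, 84], [79, 80, 83], [78, 79, 80], [76, 76, 79], [75, 75, 79], [74, 74, 76], [72, 72, 75], [71, 70, 72], [69, 69, 71], [66, 67, 69], [65, 62, 63], [110, 79, 65], [156, 99, 71], [158, 100, 71], [159, 100, 72], [162, 102, 74], [167, 107, 78]]
[[152, 97, 72], [156, 98, 71], [159, 100, 72], [162, 102, 74], [144, 94, 70], [100, 85, 78], [96, 97, 97], [98, 99, 100], [101, 101, 101], [178, 178, 178], [246, 246, 246], [247, 247, 247]]
(465, 155, 68, 70) ((498.6449890136719, 191.58261108398438), (61.6043815612793, 68.42859649658203), 54.528507232666016) [0.515  0.3071 0.008 ]
(465, 155, 68, 74) ((498.3540344238281, 191.776611328125), (63.44358825683594, 69.3875732421875), 43.839599609375) [0.5151 0.3068 0.008 ]
tip tri (array([0.6247, 0.1048, 0.1297]), [np.float64(0.0028519425358483662), np.float64(0.002851942535848388)])
0.12 (np.float64(323.23450584072435), np.float64(379.6921928235299)) (np.float64(275.14637373060657), np.float64(204.51573317422546))
0.1275 (np.float64(323.1924247213184), np.float64(385.8143324598449)) (np.float64(274.9243417946913), np.float64(201.45766943142905))
0.135 (np.float64(323.1480592734967), np.float64(392.268012360304)) (np.float64(274.7007401149015), np.float64(198.37173629053908))
weight body top [0.5569 0.1178 0.037 ] knob top [0.5574 0.1179 0.05  ]
```

Run:
```python
from h import *
np.set_printoptions(precision=4,suppress=True)
f=grab("wrist"); im=f['pixels'].astype(int)
sat=im.max(2)-im.min(2)
E=[]
for r in range(45,136,10):
    x=[u for u in range(490,535) if sat[r,u]<20]; E.append((r,min(x),max(x)))
print(E)
q=np.array([onz(f,b+.5,r,.018) for r,a,b in E]); print(q[0],q[-1]); p=np.polyfit(q[:,0],q[:,1],1); print('yaw right edge',np.degrees(np.arctan(p[0])))
q2=np.array([onz(f,a-.5,r,.0) for r,a,b in E]); p2=np.polyfit(q2[:,0],q2[:,1],1); print('yaw left',np.degrees(np.arctan(p2[0])))
x=.425; print('grip y at x=.425', np.polyval(p,x)-.008, np.polyval(p2,x)+.008)
y=np.arctan((p[0]+p2[0])/2); L=np.array([.5135,.307]); print('grip',L-.09*np.array([np.cos(y),np.sin(y)]))
plan([.424,.3155,.30],180+np.degrees(y))
t=grab("top"); h=cv2.cvtColor(t['pixels'],cv2.COLOR_RGB2HSV)
m=((h[...,0]>15)&(h[...,0]<40)&(h[...,1]>60)).astype(np.uint8); k=np.zeros_like(m);k[205:235,305:340]=m[205:235,305:340]
c=max(cv2.findContours(k,0,2)[0],key=cv2.contourArea);(u,v),r=cv2.minEnclosingCircle(c); print('top weight',u,v,r,onz(t,u,v,.036))
```

```text
[(45, 500, 523), (55, 500, 522), (65, 499, 521), (75, 498, 521), (85, 497, 519), (95, 497, 518), (105, 496, 517), (115, 495, 516), (125, 494, 515), (135, 493, 514)]
[0.3855 0.3285 0.018 ] [0.4614 0.3192 0.018 ]
yaw right edge -7.158360335474934
yaw left -6.84789910736016
grip y at x=.425 0.3157665681667787 0.31933688156706735
grip [0.4242 0.318 ]
shift [0.4486 0.6855 0.3807] turn [ 0.0001 -0.     -0.0167]Traceback (most recent call last):
  File "<stdin>", line 16, in <module>
ValueError: max() iterable argument is empty
```

Request:
carry_out([
  [[0.09,0.137,0.07],[0,0,-0.0167],1],
  [[0.09,0.137,0.07],[0,0,0],1],
  [[0.09,0.137,0.07],[0,0,0],1],
  [[0.09,0.137,0.07],[0,0,0],1],
  [[0.09,0.137,0.08],[0,0,0],1],
  [[0,0,0],[0,0,0],1],
  [[0,0,0],[0,0,0],1],
])

```text
clock: 13.5
position: [0.4156, 0.3118, 0.3051]
tool_rot: [-3.141, -0.0, 3.02]
force: [0.4, -0.5, 0.1]
grip_width: 0.0855
```

Run:
```python
from h import *
np.set_printoptions(precision=4,suppress=True)
s=bot.observe(); print(s['position'],s['tool_rot'],s['qpos'])
f=grab("wrist"); save(f,"pics/w5.png"); print(pix(f,[.424,.317,.018]),pix(f,[.5130,.307,.006]))
t=grab("top"); h=cv2.cvtColor(t['pixels'],cv2.COLOR_RGB2HSV)
m=((h[...,0]>15)&(h[...,0]<40)&(h[...,1]>60)).astype(np.uint8); k=np.zeros_like(m);k[205:235,305:340]=m[205:235,305:340]
c=cv2.findContours(k,0,2)[0]
if c: (u,v),r=cv2.minEnclosingCircle(max(c,key=cv2.contourArea)); print('top weight',u,v,r,onz(t,u,v,.036))
im=f['pixels']; cv2.imwrite('pics/w5s.png',np.hstack([im,np.vstack([cv2.resize(t['pixels'][205:235,305:335],(160,160)),np.zeros((320,160,3),np.uint8)])])[:,:,::-1])
```

```text
[0.4156 0.3118 0.3051] [-3.1413 -0.0002  3.0198] [-0.1209  0.6396 -0.8859  1.934   0.6437  0.8792  0.1051]
(np.float64(332.6508347217848), np.float64(245.50177164076206)) (np.float64(332.71074239070276), np.float64(339.77044976683027))
top weight 320.5 221.0 5.852449893951416 [0.5519 0.1179 0.036 ]
```

View pics/w5s.png

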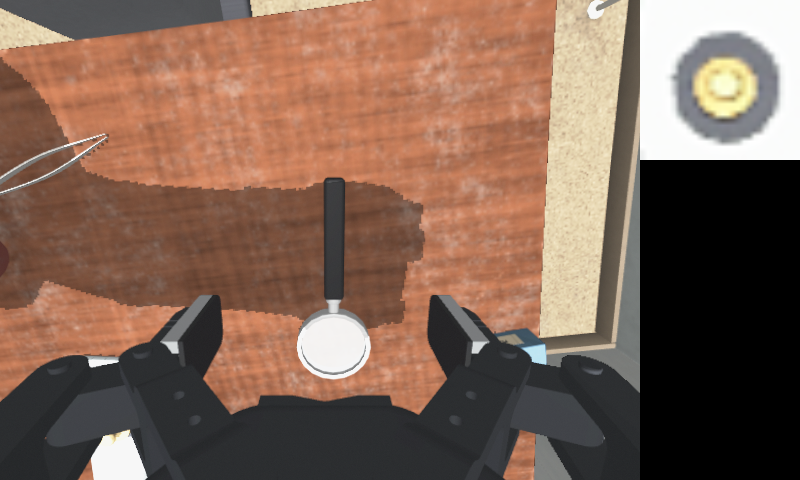

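The handle runs vertically at column 334 (rows 178–300), so the yaw matches. The lens is at (334,343), and the top inset shows the weight centred on the pedestal.

Run:
```python
from h import *
np.set_printoptions(precision=4,suppress=True)
f=grab("wrist"); im=f['pixels'].astype(int); sat=im.max(2)-im.min(2); val=im.max(2)
E=[]
for r in range(190,291,20):
    x=[u for u in range(316,352) if sat[r,u]<20 and val[r,u]<100]; E.append((r,min(x),max(x)))
print(E); q=np.array([onz(f,(a+b)/2,r,.016) for r,a,b in E]); print(q[0],q[-1],'yaw',np.degrees(np.arctan2(*(q[-1]-q[0])[[1,0]])))
L=onz(f,334,343.5,.009); e1=onz(f,334,178,.018); e2=onz(f,334,300,.018); print('lens',L,'ends',e1,e2,np.linalg.norm(e1-e2),np.linalg.norm(L-e2))
y=np.arctan2(*(q[-1]-q[0])[[1,0]]); d=np.array([np.cos(y),np.sin(y)])
G=L[:2]-.09*d; G2=(e1+e2)[:2]/2+.005*d; print(G,G2)
plan([*((G+G2)/2),.175],180+np.degrees(y))
```

```text
[(190, 325, 345), (210, 325, 344), (230, 325, 344), (250, 325, 344), (270, 325, 344), (290, 325, 343)]
[0.3825 0.3232 0.016 ] [0.4627 0.3131 0.016 ] yaw -7.1681731009515195
lens [0.5157 0.3071 0.009 ] ends [0.3734 0.3234 0.018 ] [0.4706 0.3121 0.018 ] 0.09776056319762211 0.04634113053124399
[0.4264 0.3183] [0.427  0.3171]
shift [-0.0392  0.0314  0.5219] turn [0.     0.0002 0.0005]
```

Request:
carry_out([
  [[-0.035,0.031,0.1],[0,0,0],1],
  [[0,0,0.1],[0,0,0],1],
  [[0,0,0.1],[0,0,0],1],
  [[0,0,0.1],[0,0,0],1],
  [[0,0,0.07],[0,0,0],1],
  [[0,0,0.048],[0,0,0],1],
  [[0,0,0],[0,0,0],1],
  [[0,0,0],[0,0,0],0.6],
], force=60)

```text
clock: 14.65
position: [0.425, 0.3187, 0.1763]
tool_rot: [3.141, 0.001, 3.02]
force: [-0.8, -0.3, 0.0]
grip_width: 0.0699
```

Request:
carry_out([
  [[0,0,0],[0,0,0],0.2],
  [[0,0,0],[0,0,0],0],
  [[0,0,0],[0,0,0],0],
  [[0,0,0],[0,0,0],0],
  [[0,0,0],[0,0,0],0],
  [[0,0,0],[0,0,0],0],
  [[0,0,0],[0,0,0],0],
], force=60)

```text
clock: 15.52
position: [0.4249, 0.3187, 0.1761]
tool_rot: [3.141, 0.0, 3.02]
force: [-1.2, -2.2, 8.8]
grip_width: 0.0146
```

Request:
carry_out([
  [[0,0,-0.03],[0,0,0],0],
  [[0,0,-0.06],[0,0,0],0],
  [[0,0,-0.1],[0,0,0],0],
  [[0,0,-0.1],[0,0,0],0],
  [[0,0,-0.1],[0,0,0],0],
  [[0,0,-0.1],[0,0,0],0],
  [[0,0,-0.05],[0,0,0],0],
  [[0,0,0],[0,0,0],0],
])

```text
clock: 16.52
position: [0.4249, 0.3185, 0.3114]
tool_rot: [3.141, 0.001, 3.02]
force: [-0.4, -0.4, -0.9]
grip_width: 0.014
```

Run:
```python
from h import *
np.set_printoptions(precision=4,suppress=True)
s=bot.observe(); print(s['clock'],s['position'],s['tool_rot'],s['grip_width'])
f=grab("wrist"); g=grab("scene"); t=grab("top"); save(f,'pics/w6.png');save(g,'pics/s6.png');save(t,'pics/t6.png')
y=s['tool_rot'][2]+np.pi; P=s['position']; L=P+np.array([.09*np.cos(y),.09*np.sin(y),-.170]); print('pred lens',L,pix(f,L),pix(g,L),pix(t,L))
a=cv2.resize(f['pixels'],(480,360)); 
u,v=map(int,pix(g,L)); b=cv2.resize(g['pixels'][v-60:v+60,u-60:u+60],(320,320)); u2,v2=map(int,pix(t,L)); c=cv2.resize(t['pixels'][v2-40:v2+40,u2-40:u2+40],(240,240)); print(u,v,u2,v2)
o=np.zeros((600,800,3),np.uint8); o[:360,:480]=a; o[:320,480:]=b; o[360:,:240]=c; cv2.imwrite('pics/m6.png',o[:,:,::-1])
```

```text
16.525 [0.4249 0.3185 0.3114] [3.141  0.0011 3.0195] 0.013980163786988527
pred lens [0.5143 0.3076 0.1414] (np.float64(324.1226460416348), np.float64(465.1734753248636)) (np.float64(266.77097312323866), np.float64(281.87255511801425)) (np.float64(228.37096983085593), np.float64(235.13951974627975))
266 281 228 235
```

View pics/m6.png

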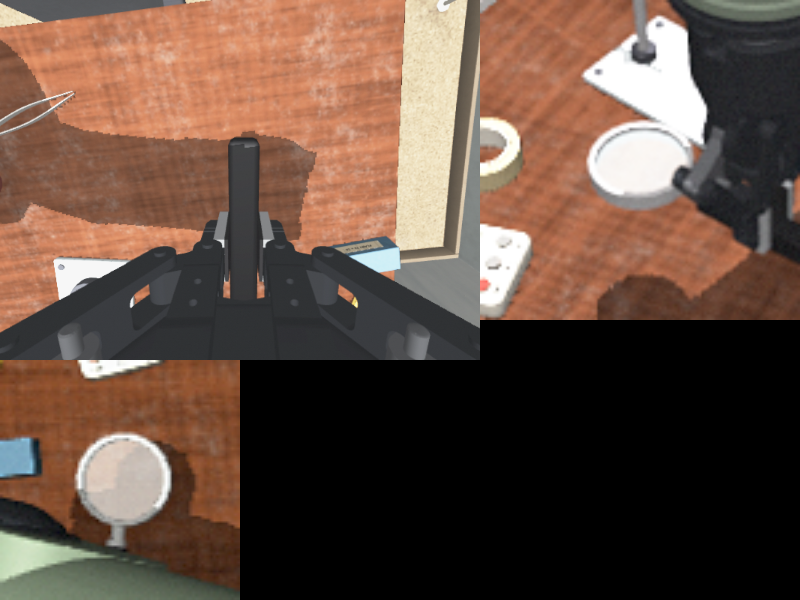

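The loupe is held level. The lens sits within about 1 px of the prediction in both the scene and top views. Moving it over the weight.

Request:
carry_out([
  [[-0.02,-0.06,0],[0,0,0],0],
  [[-0.04,-0.12,0],[0,0,0],0],
  [[-0.05,-0.14,0.01],[0,0,0],0],
  [[-0.05,-0.14,0.012],[0,0,0],0],
  [[-0.04,-0.12,0.012],[0,0,0],0],
  [[-0.03,-0.1,0.012],[0,0,0],0],
  [[-0.018,-0.051,0.006],[0,0,0],0],
  [[0,0,0],[0,0,0],0],
])

```text
clock: 17.68
position: [0.4643, 0.1289, 0.2975]
tool_rot: [-3.141, -0.0, 3.018]
force: [-0.0, 0.7, -1.1]
grip_width: 0.0144
```

Run:
```python
from h import *
np.set_printoptions(precision=4,suppress=True)
s=bot.observe(); print(s['clock'],s['position'],s['tool_rot'],s['grip_width'],abs(s['qd']).max())
f=grab("wrist"); g=grab("scene"); t=grab("top")
y=s['tool_rot'][2]+np.pi; P=s['position']; L=P+np.array([.09*np.cos(y),.09*np.sin(y),-.170]); print('pred lens',L,'scene',pix(g,L),'top',pix(t,L),'tip scene',pix(g,[.6225,.1054,.1275]))
print('weight top in scene',pix(g,[.5535,.118,.05]),'lens ideal scene',pix(g,[.5535,.118,.1285]),'top',pix(t,[.5535,.118,.1285]))
b=cv2.resize(g['pixels'][150:270,220:340],(480,480),interpolation=cv2.INTER_CUBIC); c=cv2.resize(t['pixels'][180:260,277:357],(320,320),interpolation=cv2.INTER_CUBIC)
o=np.zeros((480,800,3),np.uint8); o[:,:480]=b; o[:320,480:]=c; cv2.imwrite('pics/m7.png',o[:,:,::-1])
```

```text
17.675 [0.4643 0.1289 0.2975] [-3.1414 -0.0005  3.0183] 0.014420286127087636 0.030932003169841432
pred lens [0.5536 0.1178 0.1275] scene (np.float64(302.9010502011683), np.float64(215.40654359907333)) top (np.float64(320.5197860737549), np.float64(215.7960383513462)) tip scene (np.float64(274.9243417946913), np.float64(201.45766943142905))
weight top in scene (np.float64(303.8628427768057), np.float64(246.04432548659148)) lens ideal scene (np.float64(302.87899013495024), np.float64(215.0463898089218)) top (np.float64(320.43831682709816), np.float64(215.77850611611427))
```

View pics/m7.png

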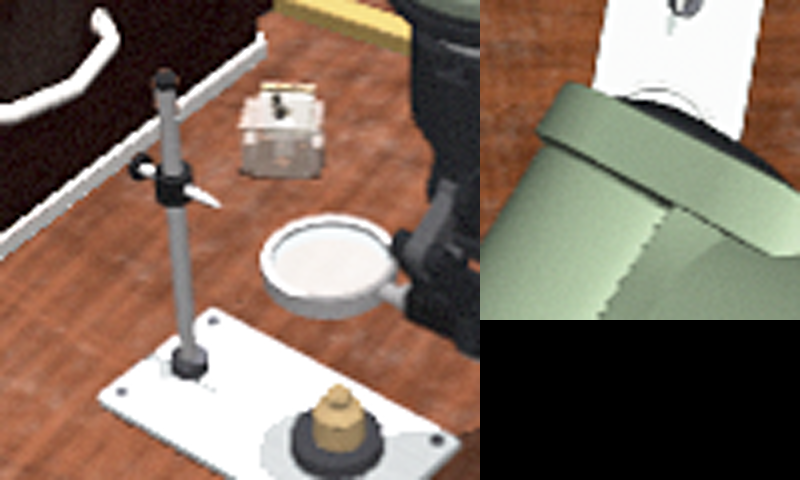

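In the scene view the lens is centred at about (302,216), against an ideal of (303,215). The pointer tip is unmoved at (275,202), and the weight stands upright below the lens. I'll raise it slightly, settle, and hand in.

Request:
carry_out([
  [[0,0,-0.006],[0,0,0],0],
  [[0,0,0],[0,0,0],0],
  [[0,0,0],[0,0,0],0],
  [[0,0,0],[0,0,0],0],
  [[0,0,0],[0,0,0],0],
  [[0,0,0],[0,0,0],0],
])

```text
clock: 18.58
position: [0.4642, 0.1296, 0.2992]
tool_rot: [3.142, -0.0, 3.02]
force: [-0.1, 0.4, -0.6]
grip_width: 0.0145
```

```bash
python3 -c "
from h import *
s=bot.observe(); print(s['clock'],s['position'],s['tool_rot'],s['grip_width'],abs(s['qd']).max()); print(job.job_done())"
```

```text
18.575 [0.46418113 0.1296361  0.29920137] [ 3.14155820e+00 -1.34162706e-05  3.01975204e+00] 0.01446415731947245 0.0016062861059919634
the job is handed in; nothing more can be done
None
```

The larger weight is standing released on the pedestal, the loupe is held level above it at pointer height, and I handed the job in at 18.6 s. No verdict is reported, so what follows is from my own last checks.

- **Weight:** the top view after release put it within about 2 mm of the pedestal centre, and the last scene view shows it upright. A wrist view read it about 3 mm further along x, but the pointer tip seen from the same spot was off by a similar amount. I took that as camera bias; either reading is inside the 10 mm limit.
- **Loupe:** the expected lens centre is about (0.554, 0.118, 0.129) m from the arm pose. Before a final 1.5 mm raise, the scene view had the lens within 1–2 px (2–3 mm) of that spot. I took no picture after the raise. The arm was still at hand-in, and the loupe was level in both views after lifting.
- **Lens height:** the pointer height came out at 0.1275 m from the scene camera and 0.1297 m triangulated with the wrist view. I set the lens between the two, and both are inside the 8 mm tolerance.
- **Pointer and smaller weight:** the pointer tip is at the same scene pixel as at the start, and I did not go near the smaller weight.
- **Weaker checks:** the arm blocked the top camera in the final pose, so lens centring there rests on the scene view and arm position. Setting the weight down briefly read 25 N at the wrist before I eased off and released.

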